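# Load the spool hub and index the slide

## Task

Take the printed spool hub that stands on its flange and seat it, flange down, fully in the round nest of the indexing slide. Then pull the lock plunger's knob up, slide the carriage along to the next hole of the rail (the nearest open one beside it), and push the plunger fully home there; its tired spring will not keep it home, so finish while still holding the knob pressed down. Leave the upside-down hub and the other things on the bench alone.

Things in the scene. Friction and masses are not known exactly. Their poses are not given: they have to be found in the camera images.
- hub_mid (a point): Centre (30 mm above its underside) of the hub to load: a white printed spool hub, loose, 60 to 80 g, 60 mm tall, standing on its flange on the bench. Flange 52 mm diameter, 6 mm thick, at the bottom; above it a plain round barrel 32 mm in diameter and 54 mm tall with a dark bore spot on top. Its z axis points up along the barrel, away from the flange.
- twin_mid (a point): Centre of the other white hub, the same part but standing upside down (52 mm flange on top, at 54 to 60 mm height). Not to be used or moved. The two hubs may have changed places.
- nest_floor (a point): Centre of the floor of the round nest in the top of the sliding carriage; it moves with the carriage. The nest is 55 mm in diameter with a small chamfer, 6 mm deep; its floor is 49 mm above the bench and the carriage's flat top 55 mm above it, so a seated hub's flange is flush and its centre is 30 mm above this point. Axes: z up; y along the rail, in the direction in which the carriage must slide to reach the next hole (from the nest towards the knob).
- knob: Black round knob of the lock plunger, 30 mm diameter, 24 mm tall; origin at its middle, 95 mm above the bench when the plunger is home (40 mm above the carriage's top; a 20 mm barrel and stem are below it). It sits on the same carriage, 90 mm from the nest's centre along the rail, and rises and slides with it.
- plunger (a joint): Height of the lock plunger above fully home, m: 0 home, 0.018 fully up. The pin is clear of the hole above 0.012. A spring (about 0.6 N per mm) leaves it floating at about 0.005 when left alone, still in its hole; so lifting it clear takes about 4.5 N and holding it home about 3 N. Released between holes, the pin rests on the rail.
- carriage (a joint): Travel of the carriage along the rail, m: near 0 at the start (pin in its hole), 0.050 at the next hole, 0.100 at the one after. It slides with 1 to 2 N of friction, only when the pin is lifted; the pin has 1 mm of play in a hole.
- next_hole (a point): Mouth of the next hole, in the top of the fixed aluminium rail, 42 mm above the bench; 10 mm diameter, one of a row 50 mm apart. Axes: y along the rail, z up. At the start the knob stands over the hole before it. The rail is 340 mm long and 110 mm wide at its foot and fixed to the bench.
- offcut_mid (a point): Bystander: dark extrusion offcut, 20 x 60 x 20 mm, its centre.
- glue_mid (a point): Bystander: white glue bottle, 40 mm diameter, 100 mm tall, its centre.
- spool_core_mid (a point): Bystander: cardboard ring, 70 mm diameter, 30 mm tall, its centre.
- phone_mid (a point): Bystander: black phone lying flat, 75 x 150 x 9 mm, its centre.
- screwdriver_grip (a point): Bystander: screwdriver lying flat, at its handle.
- wrench_grip (a point): Bystander: small wrench lying flat, 140 mm long, at its handle.
There are look-alikes about, which are no part of the job. What is shaped like the part that bears hub_mid but blue, brown or yellow is not meant.

How it is judged (in metres and radians):
On the way, in this order (a step that is already met when the one before it is completed fails the run):
1. the hub is seated flange down in the nest and let go, the carriage still at its first hole (horizontal distance between hub_mid and nest_floor below 0.004 m and z of hub_mid in the frame of nest_floor between 0.027 and 0.032 m and angle between hub_mid's own z axis and vertical below 0.08 rad and contact force between the fingers and hub below 0.1 N and value of joint carriage below 0.005 m), for 0.3 s.
2. the plunger is pulled clear of its first hole (value of joint plunger above 0.0122 m and value of joint carriage below 0.025 m), for 0.05 s.
At the end, for the whole second after the job is handed in: Carriage at the next hole (0.050 m +-2.5 mm), plunger within 2 mm of home, fingers on the knob with over 1 N; hub at rest and untouched, flange down in the nest (centre within 4 mm sideways, 27 to 32 mm above its floor, tilt under 0.08 rad) (value of joint carriage between 0.0475 and 0.0525 m and value of joint plunger below 0.002 m and contact force between the fingers and knob above 1 N and horizontal distance between hub_mid and nest_floor below 0.004 m and z of hub_mid in the frame of nest_floor between 0.027 and 0.032 m and angle between hub_mid's own z axis and vertical below 0.08 rad and contact force between the fingers and hub below 0.1 N and linear speed of hub below 0.02 m/s); the arm keeps its last pose, push and grip.
It fails at once if the upside-down hub or another thing on the bench is disturbed (moved over 30 mm) (distance of any of twin_mid, offcut_mid, glue_mid, spool_core_mid, phone_mid, screwdriver_grip, wrench_grip from where it was at the start of the episode above 0.03 m).
It also fails if it takes over 58 s, if anything falls off the work surface, if the arm or the gripper's body presses on something with over 40 N, if the wrist force passes 120 N, or if a joint passes its speed limit or range.

## Robot

A 6-joint arm with a two-finger parallel gripper is mounted at the origin on the work surface. World frame = base frame: x ahead of the robot, y to its left, z up, the work surface at z = 0. Lengths are in mm, angles in rad, forces in N, time in s.
With the tool pointing down it reaches from about 300 to 775 mm from the base axis. Payload 14.6 kg.
Tool frame: the origin (TCP) lies on the centre line of the jaws, within the pads' length; the fingertips stand 19 mm ahead of it and the grasp point (between the pads) is the TCP (bot.tip_reach is the distance from the TCP to the fingertips, in mm); z points along the fingers, y is the line along which they close (so a half turn about z gives the same grasp; the last joint's range is limited). The gripper opens to 85 mm and grips with 20 to 120 N. Pads are 22 mm wide; open, the fingers measure 114 mm over their backs; the gripper's body (76 mm by 85 mm) begins 54 mm behind the grasp point. The pads swing forward as they close: fully open they stand 13 mm farther back than shut.
Start: joints at [1.121, 0.3, 1.521, -0, 1.321, -0.067], TCP at [205.432, 510.183, 250.281] pointing down, gripper open.
Joint ranges: [-3.03, 3.03], [-0.79, 2.21], [0.23, 2.52], [-1.04, 4.18], [0, 3.07], [-2.55, 2.55]. Speed limits (rad/s): [2.22, 2.22, 2.57, 3.14, 3.14, 3.14].

## Interface

Orientations are given as a unit quaternion [w, x, y, z].
In Python, from rig import bot gives the robot as it stands. Calls block until the motion is done:
- bot.move_to(position, orientation): joint-space move of the TCP to a pose.
- bot.servo_line(position, attitude=None, speed=150, until_force=None): straight line of the TCP; attitude=None keeps the orientation; speed is the mean speed in mm/s. With until_force (N) it stops when the force on the tool has changed by that much, and returns True; else False.
- bot.move_joints(angles): joint-space move.
- bot.move_gripper(opening, grip_force=None): finger opening in mm; grip_force is the grip in N (None keeps the last); returns when the fingers have stopped.
- bot.dwell(seconds).
- bot.ik(position, orientation): joint angles nearest the present ones, or None.
- bot.read_state(): the state.
- bot.read_camera(name): name is "scene" or "top"; returns a dict with "image" (420x560x3 uint8, blue, green, red), "depth" (420x560 float32, mm along the optical axis (not along the pixel's ray), 0 where there is no reading), "fovy" (degrees; the focal length in pixels is half the picture's height over the tangent of half this angle, whatever the lens; pixels are square), "cx", "cy" (the principal point, pixels), "eye" and "attitude" of the camera in the world. Camera axes: x right, y down, z forward; pixel columns grow to the right and rows downward; lengths in mm; the calibration is good to about 2 mm. A picture is of the moment at which its call begins.
A pose or a line that the arm cannot do raises bot.MotionError and nothing moves.
- bot.finish_job(): hands the job in; it is judged then, once.
The state is a dict: "clock": time; "joint_positions": joint angles; "qvel": joint speeds; "effort": joint torques, N m; "ee_pos": TCP position; "tool_rot": TCP orientation; "ft_force": force on the tool from outside, world axes, zero at the start; "moment": the same for the moment, N m; "grip_width": finger opening in mm; "grip_force": force on a finger pad.
Only numpy, scipy, OpenCV 4.12 (cv2) and the standard library are available. Lean on these libraries where they do the work, as an engineer would, in place of code of your own. Each camera call takes 0.05 s, during which the arm holds its last target. There are 200 camera calls.

## Working session

There is one attempt and no reset: what is moved stays moved. The work goes in short steps, each a Python script; the robot and the scene stay as the last script left them, time stands still between calls to the robot, and variables do not carry over. Pictures are saved under pics/ and viewed, at most 10 in all, crops included, and the job is handed in when it is done.

```bash
mkdir -p pics; ls
python3 - <<'E'
from rig import bot
import cv2,pickle
for n in("scene","top"):
    c=bot.read_camera(n); cv2.imwrite(f"pics/{n}0.png",c["image"]); pickle.dump(c,open(f"{n}0.pkl","wb"))
    print(n,c["fovy"],c["cx"],c["cy"],c["eye"],c["attitude"])
s=bot.read_state();print(s["clock"],s["tool_rot"],s["ft_force"])
E
```

```text
pics
scene 55.72412174937045 283.6276756249932 209.16892796240137 [1164.24293433  565.69757403  927.89470967] [-0.16404609  0.36174095  0.84608344 -0.35549287]
top 51.56011606224503 277.7375092798688 208.25587107721012 [ 439.79754035    6.37317441 1342.35431807] [-0.01990429  0.71068749 -0.70307741  0.0144662 ]
0.1 [-1.27956967e-04  1.90221858e-01  9.81740987e-01 -5.13318537e-04] [-0.52659428  0.05871289  0.62559901]
```

View pics/top0.png

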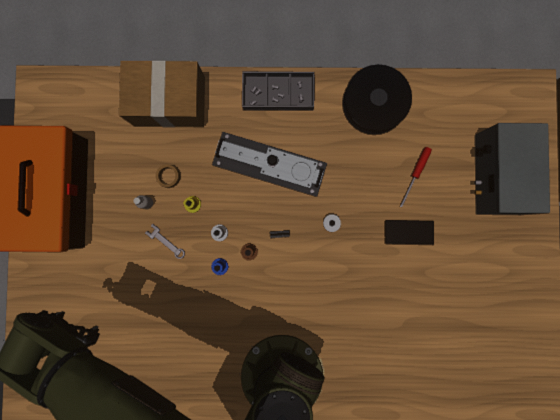

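View pics/scene0.png

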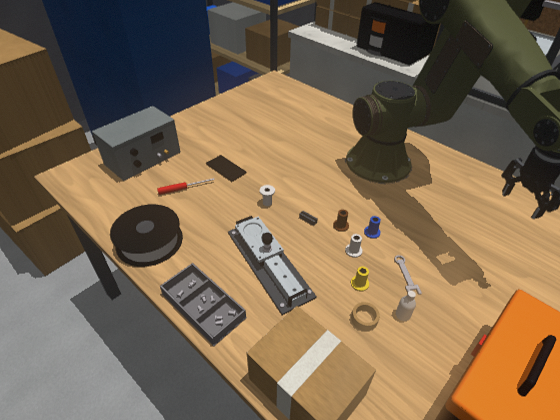

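The top view shows the upright hub at about (219,233), with the flange-up twin at (332,223). The nest is at about (301,172), the knob at (272,160), and the rail holes run on to the left.

```bash
cat > h.py <<'E'
import numpy as np,cv2
from scipy.spatial.transform import Rotation as R
def cam(c):
    q=c["attitude"]; return R.from_quat([q[1],q[2],q[3],q[0]]).as_matrix(), np.array(c["eye"]), 210/np.tan(np.radians(c["fovy"]/2))
def at_z(c,u,v,z):
    M,e,f=cam(c); d=M@np.array([(u-c["cx"])/f,(v-c["cy"])/f,1]); return e+d*(z-e[2])/d[2]
def proj(c,p):
    M,e,f=cam(c); q=M.T@(np.array(p)-e); return q[:2]/q[2]*f+[c["cx"],c["cy"]]
def cloud(c):
    M,e,f=cam(c); v,u=np.mgrid[:420,:560]; d=c["depth"]
    P=np.stack([(u-c["cx"])/f*d,(v-c["cy"])/f*d,d],-1)@M.T+e; P[d==0]=np.nan; return P
def down(yaw): # tool z down; tool y axis at angle yaw (world)
    y=np.array([np.cos(yaw),np.sin(yaw),0]); z=np.array([0,0,-1.]); x=np.cross(y,z)
    q=R.from_matrix(np.stack([x,y,z],1)).as_quat(); return [q[3],q[0],q[1],q[2]]
E
python3 - <<'E'
import pickle,cv2
from h import *
t=pickle.load(open("top0.pkl","rb")); P=cloud(t)
for n,(u,v),z in [("hub",(219,233),60),("twin",(332,223),60),("nest",(301,172),49),("knob",(272,160),112)]:
    print(n,at_z(t,u,v,z).round(1),P[v,u].round(1))
cv2.imwrite("pics/c1.png",cv2.resize(t["image"][125:250,195:345],None,fx=5,fy=4.8 and 5,interpolation=cv2.INTER_CUBIC)[:600])
s=pickle.load(open("scene0.pkl","rb"))
cv2.imwrite("pics/c2.png",cv2.resize(s["image"][175:315,220:380],None,fx=4.2,fy=4.2,interpolation=cv2.INTER_CUBIC))
# blobs by height from the depth
for n,(x,y),r,lo,hi in [("hub",at_z(t,219,233,60)[:2],40,50,70),("hubfl",at_z(t,219,233,60)[:2],40,3,30),("knob",at_z(t,272,160,112)[:2],40,90,125),("carr",at_z(t,285,165,55)[:2],110,50,62),("rail",at_z(t,270,160,42)[:2],200,36,48)]:
    m=(np.hypot(P[...,0]-x,P[...,1]-y)<r)&(P[...,2]>lo)&(P[...,2]<hi); Q=P[m]
    (c,sz,a)=cv2.minAreaRect(Q[:,:2].astype(np.float32)); print(n,m.sum(),Q.mean(0).round(1),np.round(c,1),np.round(sz,1),round(a,1))
E
```

```text
hub [427.3 188.9  60. ] [427.3 189.1  58.6]
twin [ 460.3 -143.7   60. ] [ 460.4 -144.    57.3]
nest [611.9 -51.7  49. ] [612.4 -51.8  45.4]
knob [637.1  34.  112. ] [637.3  34.  110.7]
hub 94 [427.7 197.1  59.4] [427.8 197.3] [29.7 30.5] 45.8
hubfl 134 [427.9 190.7   6.8] [426.2 190.8] [71. 73.] 41.1
knob 89 [637.6  35.6 110.3] [638.4  35.5] [27.3 25.7] 0.8
carr 1083 [623.9 -13.2  54.6] [622.1 -22.4] [171.7  80.6] 73.9
rail 1022 [667.6  76.6  42.2] [717.3  24. ] [330. 237.] 73.6
```

View pics/c1.png

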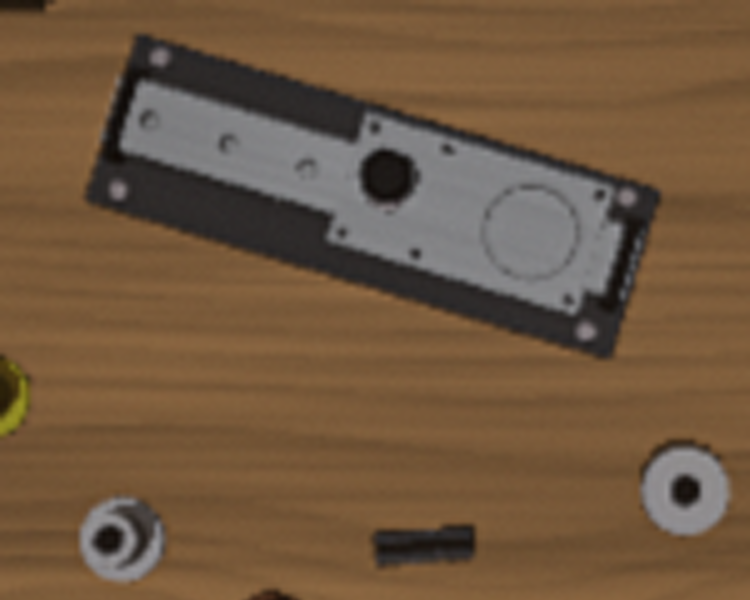

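View pics/c2.png

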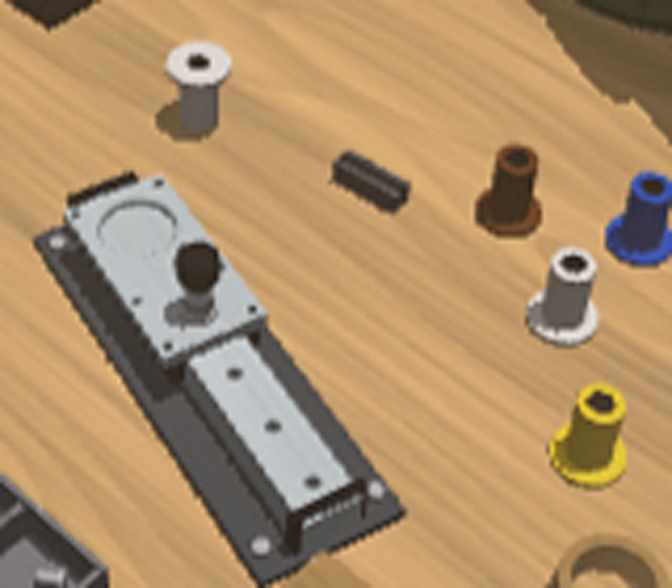

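The enlarged crops show the nest rim centred at crop (531,233), the knob at (388,176) and the rail holes at (307,168), (228,143) and (149,119). The bore of the upright white hub is at (110,538). The scene view confirms the twin is flange up and the offcut lies between the two hubs.

Run:
```python
import pickle
from h import *
from rig import bot
t=pickle.load(open("top0.pkl","rb")); s=pickle.load(open("scene0.pkl","rb"))
T=lambda U,V,z: at_z(t,195+(U+.5)/5-.5,125+(V+.5)/5-.5,z)
S=lambda U,V,z: at_z(s,220+(U+.5)/4.2-.5,175+(V+.5)/4.2-.5,z)
n=T(531,233,55);k=T(388,176,112);h=[T(307,168,42),T(228,143,42),T(149,119,42)]
print("nest",n,"S",S(138,233,55)); print("knob",k,np.linalg.norm((k-n)[:2])); print(h)
print("dirs",np.degrees(np.arctan2(*(k-n)[1::-1])),np.degrees(np.arctan2(*(h[2]-h[0])[1::-1])), [np.linalg.norm(h[i+1]-h[i]) for i in (0,1)], np.linalg.norm((h[0]-k)[:2]))
print("holes S",S(234,373,42),S(273,426,42),S(313,482,42))
print("hub",T(110,538,60),T(121,540,6),"S",S(572,263,60), S(562,312,4))
for nm,p in [("twin",T(685,490,60)),("brown",at_z(t,249,252,30)),("blue",at_z(t,220,267,30)),("yellow",at_z(t,192,204,30))]: print(nm,p.round())
for yaw in np.radians([0,15,30,60,74,90,106,-16,-74]):
  print(np.degrees(yaw).round(), [None if q is None else np.round(q,2) for q in (bot.ik([427,197,40],down(yaw)),bot.ik(list(n[:2])+[90],down(yaw)),bot.ik([k[0],k[1],95],down(yaw)))])
```

```text
nest [613.48931806 -50.79506605  55.        ] S [622.36695792 -46.95085755  55.        ]
knob [637.63906462  33.45431802 112.        ] 87.64227847345381
[array([653.27074447,  83.8554992 ,  42.        ]), array([667.98358921, 131.71089072,  42.        ]), array([682.11284395, 179.63605763,  42.        ])]
dirs 74.00526338917096 73.24154046548247 [np.float64(50.06601939341786), np.float64(49.964562068638244)] 52.769579103330685
holes S [657.88716536  82.8813022   42.        ] [671.52938242 131.45569831  42.        ] [685.68353534 179.40832796  42.        ]
hub [429.55486674 196.04092962  60.        ] [427.97112574 197.24079422   6.        ] S [432.83189658 195.21785214  60.        ] [430.00008546 194.32031977   4.        ]
twin [ 462. -143.   60.]
brown [371. 102.  30.]
blue [325. 188.  30.]
yellow [514. 277.  30.]
0.0 [array([ 0.35,  0.43,  1.91, -0.  ,  0.8 ,  0.35]), array([-0.14,  0.61,  1.47, -0.  ,  1.06, -0.14]), array([-0.  ,  0.65,  1.39, -0.  ,  1.1 , -0.  ])]
15.0 [array([ 0.35,  0.43,  1.91, -0.  ,  0.8 ,  0.09]), array([-0.14,  0.61,  1.47, -0.  ,  1.06, -0.4 ]), array([-
[... 458 characters left out ...]
, -1.43]), array([-0.  ,  0.65,  1.39, -0.  ,  1.1 , -1.3 ])]
90.0 [array([ 0.35,  0.43,  1.91, -0.  ,  0.8 , -1.22]), array([-0.14,  0.61,  1.47, -0.  ,  1.06, -1.71]), array([-0.  ,  0.65,  1.39, -0.  ,  1.1 , -1.58])]
106.0 [array([ 0.35,  0.43,  1.91, -0.  ,  0.8 , -1.5 ]), array([-0.14,  0.61,  1.47, -0.  ,  1.06, -1.99]), array([-0.  ,  0.65,  1.39, -0.  ,  1.1 , -1.85])]
-16.0 [array([ 0.35,  0.43,  1.91, -0.  ,  0.8 ,  0.63]), array([-0.14,  0.61,  1.47, -0.  ,  1.06,  0.14]), array([-0.  ,  0.65,  1.39, -0.  ,  1.1 ,  0.27])]
-74.0 [array([ 0.35,  0.43,  1.91, -0.  ,  0.8 ,  1.65]), array([-0.14,  0.61,  1.47, -0.  ,  1.06,  1.15]), array([-0.  ,  0.65,  1.39, -0.  ,  1.1 ,  1.29])]
```

Run:
```python
from rig import bot
from h import *
q=down(np.radians(-16.5))
st=lambda m:print(m,(lambda s:(round(s["clock"],2),np.round(s["ee_pos"],1),np.round(s["ft_force"],1),round(s["grip_width"],1),round(s["grip_force"],1)))(bot.read_state()))
bot.move_to([428.5,196.8,120],q)
bot.move_gripper(62,25); st("above")
bot.servo_line([428.5,196.8,36],until_force=8); st("down")
bot.move_gripper(20,25); st("grip")
bot.servo_line([428.5,196.8,130]); st("lift")
bot.move_to([613.3,-50.5,125],q); st("over")
c=bot.read_camera("scene"); cv2.imwrite("pics/s1.png",cv2.resize(c["image"][150:310,210:370],None,fx=3.7,fy=3.7,interpolation=cv2.INTER_CUBIC))
```

```text
above (1.97, array([428.4, 197.1, 120.1]), array([-0.2,  0.3, -0. ]), 62.4, 0.0)
down (2.67, array([428.9, 196.9,  36.6]), array([ 0.5, -0. ,  0.8]), 62.1, 0.0)
grip (3.05, array([428.9, 197. ,  36.9]), array([-0.9, -1.1,  6.6]), 31.1, 24.3)
lift (3.83, array([428.1, 196.7, 129.3]), array([-0.4,  0.3, -1.3]), 30.5, 24.8)
over (5.01, array([612.9, -49.3, 124.8]), array([ 0.2,  0.8, -0.2]), 30.6, 24.8)
```

View pics/s1.png

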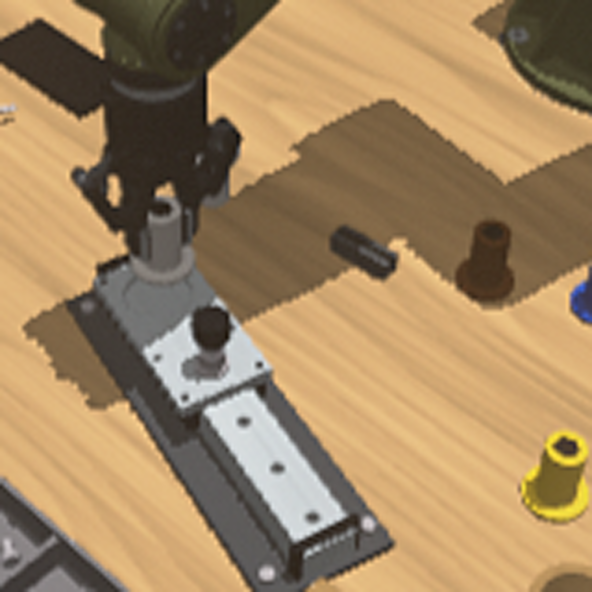

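The hub is held upright above the nest. The fingers grip the barrel and the flange hangs free. Next I lower it by force, with a small spiral search if it lands on the rim.

Run:
```python
from rig import bot
from h import *
st=lambda m:print(m,(lambda s:(round(s["clock"],2),np.round(s["ee_pos"],1),np.round(s["ft_force"],1),round(s["grip_width"],1),round(s["grip_force"],1)))(bot.read_state()))
C=np.array([613.3,-50.5]); bot.servo_line([*C,95]); st("near")
pts=[(0,0)]+[(r*np.cos(a),r*np.sin(a)) for r,n in((1.5,6),(3,10)) for a in np.arange(n)*2*np.pi/n]
for p in pts:
    x,y=C+p
    bot.servo_line([x,y,93],speed=40)
    hit=bot.servo_line([x,y,84],speed=25,until_force=5); st((np.round(p,1),hit))
    if bot.read_state()["ee_pos"][2]<87.7: break
    if bot.read_state()["clock"]>20: break
```

```text
near (5.41, array([613.1, -49.8,  95.1]), array([-0.1, -0.7, -0. ]), 30.9, 24.8)
(array([0, 0]), True) (5.89, array([613.8, -50.6,  91.7]), array([ 0.1, -0.6,  5. ]), 30.7, 25.6)
(array([1.5, 0. ]), True) (6.37, array([615. , -50.7,  90.7]), array([ 3.9, -2.4, -2.9]), 30.7, 25.1)
(array([0.8, 1.3]), True) (6.83, array([614.2, -49.2,  91.7]), array([0.1, 0.2, 4.6]), 30.7, 26.5)
(array([-0.7,  1.3]), True) (7.3, array([612.6, -49.2,  91.7]), array([-1.1,  0.1,  5.8]), 30.3, 26.7)
(array([-1.5,  0. ]), True) (7.77, array([611.9, -50.5,  91.7]), array([-0.2,  0. ,  6.3]), 30.4, 26.7)
(array([-0.8, -1.3]), True) (8.23, array([612.6, -51.8,  91.6]), array([-0.8, -0.3,  6.3]), 30.4, 26.7)
(array([ 0.8, -1.3]), True) (8.71, array([614.3, -51.8,  91.4]), array([ 0.1, -0.1,  6. ]), 30.8, 27.0)
(array([3., 0.]), True) (9.3, array([616.1, -50.5,  85.4]), array([-0.9, -0.2,  3.6]), 30.6, 26.2)
```

Run:
```python
from rig import bot
from h import *
import pickle
st=lambda m:print(m,(lambda s:(round(s["clock"],2),np.round(s["ee_pos"],1),np.round(s["ft_force"],1),round(s["grip_width"],1),round(s["grip_force"],1)))(bot.read_state()))
bot.move_gripper(60); st("open")
p=bot.read_state()["ee_pos"]
bot.servo_line([616.2,-50.5,160]); st("up")
bot.move_to([642,35.5,165],down(np.radians(-16.5))); st("over knob")
bot.dwell(.2)
for n,sl in(("scene",np.s_[170:310,220:380]),("top",np.s_[110:220,220:360])):
    c=bot.read_camera(n); pickle.dump(c,open(n+"1.pkl","wb")); cv2.imwrite(f"pics/{n}2.png",cv2.resize(c["image"][sl],None,fx=4,fy=4,interpolation=cv2.INTER_CUBIC))
```

```text
open (9.69, array([615.9, -50.5,  85.2]), array([0.4, 0.5, 0.1]), 59.9, 0.0)
up (10.34, array([615.8, -50.4, 159.1]), array([ 0.3,  0.9, -0. ]), 60.3, 0.0)
over knob (10.79, array([641.6,  36.5, 163.5]), array([-0. , -0.1, -0.6]), 60.1, 0.0)
```

View pics/scene2.png

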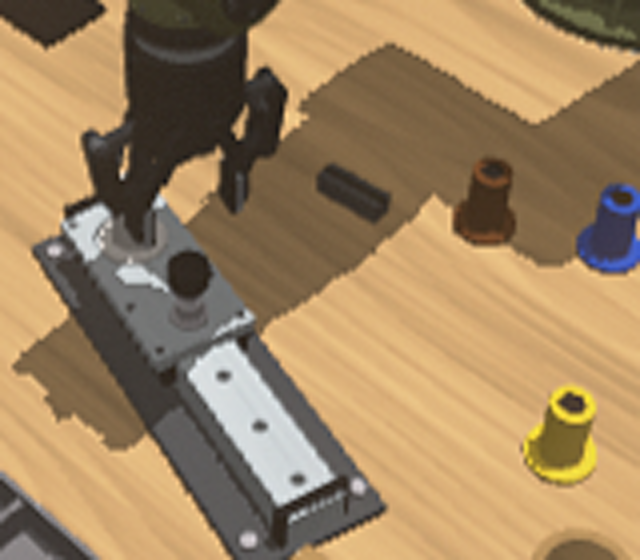

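View pics/top2.png

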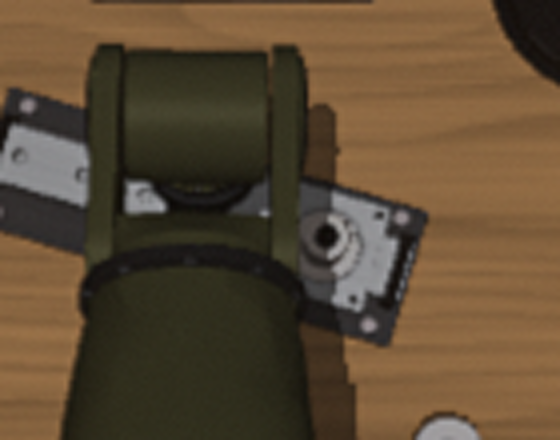

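The hub stands upright in the nest with its bore at top-crop (326,236). I'll check its top height against the expected 109 mm, then grip the knob and pull it up.

Run:
```python
from rig import bot
from h import *
import pickle
st=lambda m:print(m,(lambda s:(round(s["clock"],2),np.round(s["ee_pos"],1),np.round(s["ft_force"],1),round(s["grip_width"],1),round(s["grip_force"],1)))(bot.read_state()))
P=cloud(pickle.load(open("top1.pkl","rb"))); m=(np.hypot(P[...,0]-614,P[...,1]+50)<25)
z=P[m][:,2]; top=P[m&(P[...,2]>100)]; print(m.sum(),len(top),top.mean(0),np.median(z[z<100]))
if not 105<np.median(top[:,2])<111.5: raise SystemExit
x,y=642,35.5
print(bot.servo_line([x,y,100],until_force=8)); st("down")
bot.move_gripper(22,40); bot.dwell(.2); st("grip")
bot.servo_line([x,y,111],speed=60); bot.dwell(.2); st("lifted")
```

```text
200 98 [612.46531318 -49.04879869 108.54314817] 55.77219960815739
False
down (11.68, array([642.4,  35.4, 100.8]), array([0.2, 0.7, 0.5]), 60.0, 0.0)
grip (12.26, array([642.5,  35.4, 100.4]), array([ 5.5, -1. ,  1.1]), 28.4, 39.4)
lifted (12.79, array([642.3,  35.3, 110.4]), array([ 9. , -1.7, -5.5]), 28.6, 40.1)
```

Run:
```python
from rig import bot
from h import *
st=lambda m:print(m,(lambda s:(round(s["clock"],2),np.round(s["ee_pos"],1),np.round(s["ft_force"],1),round(s["grip_width"],1),round(s["grip_force"],1)))(bot.read_state()))
d=np.array([np.cos(np.radians(73.5)),np.sin(np.radians(73.5))]); A=np.array([642.,35.5])
B=A+50*d+[.5,0]
bot.servo_line([*B,111],speed=50); bot.dwell(.2); st("slid")
for k in (0,1,-1,2,-2,3,-3):
    p=B+k*d
    bot.servo_line([*p,111],speed=30)
    hit=bot.servo_line([*p,94],speed=25,until_force=14); st((k,hit))
    if bot.read_state()["ee_pos"][2]<98: break
bot.dwell(.3); st("end")
```

```text
slid (14.14, array([656.5,  83.4, 110. ]), array([ 5.5, -0.2, -5.5]), 28.6, 40.1)
(0, True) (14.99, array([656.8,  83.5,  96.2]), array([-1. ,  0.3,  7.2]), 28.3, 41.1)
end (15.29, array([656.8,  83.5,  96.2]), array([-1.5, -1. ,  6.2]), 28.6, 41.1)
```

Run:
```python
from rig import bot
from h import *
import pickle
st=lambda m:print(m,(lambda s:(round(s["clock"],2),np.round(s["ee_pos"],1),np.round(s["ft_force"],1),round(s["grip_width"],1),round(s["grip_force"],1)))(bot.read_state()))
print(bot.servo_line([656.5,83.45,94.0],speed=10,until_force=12)); bot.dwell(.4); st("press")
for n,sl in(("scene",np.s_[170:310,220:380]),):
    c=bot.read_camera(n); pickle.dump(c,open(n+"3.pkl","wb")); cv2.imwrite(f"pics/{n}3.png",cv2.resize(c["image"][sl],None,fx=4,fy=4,interpolation=cv2.INTER_CUBIC))
```

```text
True
press (15.9, array([656.8,  83.7,  96.2]), array([-1.9, -0.6,  6.1]), 28.7, 41.2)
```

View pics/scene3.png

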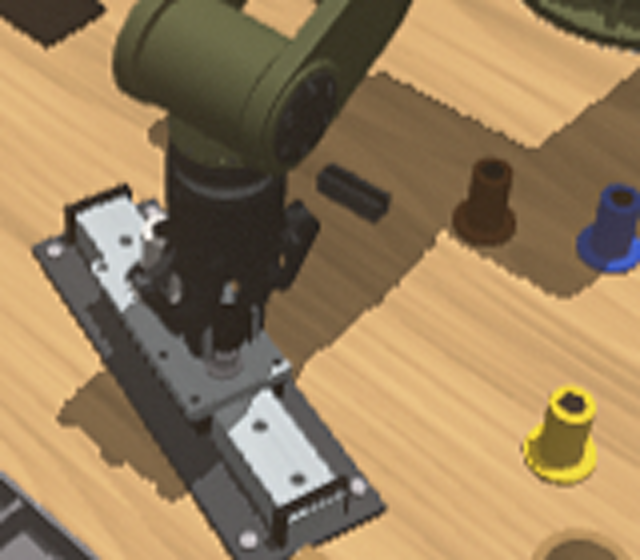

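Run:
```python
from rig import bot
from h import *
st=lambda m:print(m,(lambda s:(round(s["clock"],2),np.round(s["ee_pos"],1),np.round(s["ft_force"],1),round(s["grip_width"],1),round(s["grip_force"],1)))(bot.read_state()))
for z in(95.7,95.2):
    bot.servo_line([656.5,83.45,z],speed=10); bot.dwell(.4); st(z)
    if bot.read_state()["ft_force"][2]>12: break
```

```text
95.7 (16.6, array([656.7,  83.7,  96.2]), array([-0.6,  1.1,  5.3]), 28.1, 41.0)
95.2 (17.25, array([656.8,  83.7,  96.2]), array([-0.7,  1.3,  8.8]), 28.1, 41.4)
```

The tool stays at the hard stop at 96.2 mm while the push rises to 8.8 N, so the plunger is home.

```bash
python3 -c "
from rig import bot
print(bot.finish_job())"
```

```text
the job is handed in; nothing more can be done
None
```

I handed the job in at about 17 s: the hub is seated flange down in the nest, the carriage is at the next hole, and the plunger is against its hard stop with the knob held down at about 9 N; no verdict came back.

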